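Move the pewter workshop on by one piece

ROBOT

A 7-joint arm with a two-finger parallel gripper is mounted at the origin on the work surface. World frame = base frame: x ahead of the robot, y to its left, z up, the work surface at z = 0. Lengths are in mm, angles in degrees, forces in N, time in s.
With the tool pointing down it reaches from about 400 to 900 mm from the base axis. Payload 5.6 kg.
Tool frame: the origin (TCP) lies between the finger pads; the fingertips stand 8 mm ahead of it and the grasp point (between the pads) lies 11 mm behind it; z points along the fingers, y is the direction in which the jaws open and shut (so a half turn about z gives the same grasp; the last joint's range is limited). The gripper opens to 92 mm and grips with 3 to 60 N. Pads are 20 mm wide; open, the fingers measure 128 mm over their backs; the gripper's body (75 mm by 189 mm) begins 69 mm behind the grasp point.
Start: joints at [71.62, 26.786, -0.665, 91.828, 0.344, 61.387, -3.226], TCP at [178.214, -625.099, 222.592] pointing down, gripper open.
Joint ranges: [-144.91, 144.91], [-17.63, 115.5], [-89.93, 88.59], [15.96, 139.68], [-74.01, 254.01], [8.47, 105.57], [-167.45, 167.45]. Speed limits (degrees/s): [147.25, 147.25, 180, 180, 180, 180, 180].

INTERFACE

Orientations are given as a 3x3 rotation matrix whose columns are the frame's x, y, z axes.
In Python, from rig import get_obs, get_image, sign_off gives the robot as it stands.
- The arm moves only by the tool servo_tool, never from a script. Its argument "series" is a list of rows, each a list of 7 numbers: the opening in per cent of the stroke, from 0 (shut) to 100 (fully open), then the shift along the tool's x, y, z in m, then the turn, a rotation vector about the tool's x, y, z in degrees. In form: [[fingers, x, y, z, ax, ay, az], ...]. A call has 1 to 8 rows; each row shifts and turns the pose as measured when the row begins, along the tool's axes as they then stand; what a row does not reach is not made up. A row lasts 1/12 s, in which the tool goes at most 41.7 mm and 7.16 degrees, less where a joint would pass 70% of its speed; a pose out of reach is approached as far as the arm can. A call is refused whole if a number of a shift passes 0.0417 or a number of a turn 7.16, either way. A call with a gripper value outside its range is refused whole. The fingers move at their own pace and stop on an object; "newtons" is the grip in N (left out, the last holds). Time passes only in rows, so rows that do not move let the fingers close. It gives the time, the measured TCP pose, the force and the opening at its end, in the units of the state.
- get_obs(): the state, without advancing time (a new reading comes with each control period).
- get_image(name): name is "side" or "top"; returns a dict with "img" (420x560x3 uint8, red, green, blue), "fx", "fy", "cx", "cy" (pixels), "world_from_camera" (4x4, takes a point from camera to world coordinates). Camera axes: x right, y up, looking along -z (the intrinsics and any distortion apply to the point x, -y, -z); pixel columns grow to the right and rows downward; lengths in mm; the calibration is good to about 2 mm. A picture is of the moment at which its call begins. There is no depth.
- sign_off(): hands the job in, once; it reports no verdict.
The state is a dict: "clock": time; "qpos": joint angles; "joint_vel": joint speeds; "joint_efforts": joint torques, N m; "position": TCP position; "tool_rot": TCP orientation; "force": force on the tool from outside, world axes, zero at the start; "torque": the same for the moment, N m; "gripper_width": opening from 0.0 (shut) to 1.0 (fully open).
Only numpy, scipy, OpenCV 4.12 (cv2) and the standard library are available. Lean on these libraries where they do the work, as an engineer would, in place of code of your own. Each camera call takes 0.05 s, during which the arm holds its last target.

TASK

Move the pieces on the metalworker's bench on by one place: the short plain cup goes from the metal tray to the middle of the round work block, the tall beaker now on the work block goes on show on the square board, and the vase now on the board goes to the middle of the metal tray. The beaker is shown on the small wooden plinth, so set the plinth in the middle of the emptied board first and then stand the beaker centred on it; before that, clear the way by parking one of the three pieces on the middle of the free cork mat. Leave every piece upright and let go of, never tip one over, and leave the hammer and the wax jar where they lie.

Things in the scene. Friction and masses are not known exactly. Their poses are not given: they have to be found in the camera images.
- plinth_c (a point): Loose turned wooden plinth: a plain dark solid disc 66 mm in diameter and 20 mm thick, lying flat on the bench at the start. The point is its centre, 10 mm above its underside; z is its axis, up.
- beaker_c (a point): Loose tall beaker of grey metal, straight-sided, open at the top, with a chased row of dots near the foot: 50 mm in diameter, 85 mm tall. It stands on the work block at the start. The point is its centre, 42.5 mm above its foot; z is its axis, up.
- vase_c (a point): Loose vase of grey metal with a belly and a narrow neck: 96 mm tall, foot 44 mm across, belly 60 mm across (straight-sided from 36 to 60 mm above the foot), neck 26 mm across, mouth 40 mm across. It stands on the display board at the start. The point is its centre, 48 mm above its foot, in the belly; z is its axis, up.
- cup_c (a point): Loose short plain cup of grey metal, straight-sided, open at the top: 66 mm in diameter, 50 mm tall. It stands in the metal tray at the start. The point is its centre, 25 mm above its foot; z is its axis, up.
- work_block: Fixed round work block: dark wood 120 mm in diameter with a black rubber top 112 mm in diameter. Its flat top is 18 mm above the bench. Origin: centre of its underside, on the bench.
- display_board: Fixed square board of light wood, 110 by 110 mm, its flat top 14 mm above the bench. Origin: centre of its underside, on the bench; x and y along its sides.
- order_tray: Fixed oblong shallow metal tray, 120 mm (its x) by 96 mm (its y); the floor is 4 mm above the bench, the rim is 4 mm thick and its top 14 mm above the bench. Origin: centre of its underside, on the bench.
- cork_mat: Fixed round cork mat, 100 mm in diameter, 4 mm thick, empty at the start. Origin: centre of its underside, on the bench.
- hammer: Bystander, loose: a hammer with a wooden handle lying on the bench at the right of the work. To be left alone.
- wax_jar: Bystander, loose: a closed amber glass jar with a metal cap, 60 mm in diameter and 70 mm tall, standing at the left of the work. Origin: centre of its underside. To be left alone.

How it is judged (in metres and radians):
On the way, in this order (a step that is already met when the one before it is completed fails the run):
1. one of the beaker, the vase and the cup stands upright on the cork mat, within 30 mm of its middle (((horizontal distance between beaker_c and cork_mat below 0.03 m and z of beaker_c in the frame of cork_mat between 0.0405 and 0.0525 m and angle between beaker_c's own z axis and vertical below 0.1 rad) or (horizontal distance between vase_c and cork_mat below 0.03 m and z of vase_c in the frame of cork_mat between 0.046 and 0.058 m and angle between vase_c's own z axis and vertical below 0.1 rad) or (horizontal distance between cup_c and cork_mat below 0.03 m and z of cup_c in the frame of cork_mat between 0.023 and 0.035 m and angle between cup_c's own z axis and vertical below 0.1 rad))), for 0.2 s.
2. the plinth lies flat on the display board, within 12 mm of its middle, and the beaker is not on it yet (horizontal distance between plinth_c and display_board below 0.012 m and z of plinth_c in the frame of display_board between 0.018 and 0.03 m and angle between plinth_c's own z axis and vertical below 0.1 rad and horizontal distance between beaker_c and plinth_c above 0.06 m), for 0.2 s.
3. the beaker stands on the plinth on the board, within 8 mm of its centre (horizontal distance between plinth_c and display_board below 0.012 m and z of plinth_c in the frame of display_board between 0.018 and 0.03 m and angle between each of plinth_c, beaker_c's own z axis and vertical below 0.1 rad and horizontal distance between beaker_c and plinth_c below 0.008 m and z of beaker_c in the frame of plinth_c between 0.0465 and 0.0585 m), for 0.2 s.
At the end, for the whole second after the job is handed in: Plinth flat on the board within 12 mm of its middle; beaker on the plinth within 8 mm of its centre; vase in the tray and cup on the work block within 15 mm of the middle; all upright (0.1 rad), at resting height (6 mm), released and at rest (all of step 3 and horizontal distance between vase_c and order_tray below 0.015 m and z of vase_c in the frame of order_tray between 0.046 and 0.058 m and angle between each of vase_c, cup_c's own z axis and vertical below 0.1 rad and horizontal distance between cup_c and work_block below 0.015 m and z of cup_c in the frame of work_block between 0.037 and 0.049 m and linear speed of each of plinth, beaker, vase, cup below 0.02 m/s); the robot touches nothing.
It fails at once if the plinth, beaker, vase or cup is tipped over (more than 0.7 rad) (angle between any of plinth_c, beaker_c, vase_c, cup_c's own z axis and vertical above 0.7 rad).
It fails at once if the hammer or the wax jar is moved by more than 20 mm (distance of any of hammer, wax_jar from where it was at the start of the episode above 0.02 m).
It also fails if it takes over 118 s, if anything falls off the work surface, if the arm or the gripper's body presses on something with over 40 N, if the wrist force passes 120 N, or if a joint passes its speed limit or range.

## Working session

There is one attempt and no reset: what is moved stays moved. The work goes in short steps, Python scripts to look and compute and a tool call to move; the robot and the scene stay as the last step left them, time stands still between calls to the robot, and variables do not carry over. Pictures are saved under pics/ and viewed, and the job is handed in when it is done.

Besides the shell and the picture viewer there is one more tool, called after "Emit:" as name([rows], argument=value, ...), one row to a line, values as JSON. servo_tool: Moves the arm, as the interface text tells. Its arguments: {"type":"object","properties":{"series":{"type":"array","items":{"type":"array","items":{"type":"number"}}},"newtons":{"type":"number"}},"required":["series"]}

```bash
mkdir -p pics; ls; python3 - <<'E'
from rig import *
import cv2,numpy as np
np.set_printoptions(precision=4,suppress=True)
o=get_obs();print(o['clock'],o['position'],o['tool_rot'],o['gripper_width'])
for n in['side','top']:
    d=get_image(n);cv2.imwrite(f'pics/{n}0.png',d['img'][:,:,::-1]);print(n,{k:v for k,v in d.items() if k!='img'})
E
```

```text
pics
0.0 [ 178.0514 -624.5433  221.6562] [[ 0.9617  0.2742 -0.0006]
 [ 0.2742 -0.9617  0.0017]
 [-0.0001 -0.0018 -1.    ]] 0.9998416803131704
side {'fx': 465.6539393189777, 'fy': 465.6539393189777, 'cx': 287.71842674763457, 'cy': 209.20073697941936, 'world_from_camera': array([[   0.9961,    0.0536,   -0.0705,  473.0888],
       [  -0.0885,    0.6365,   -0.7662, -903.5891],
       [   0.0038,    0.7694,    0.6387,  842.0012],
       [   0.    ,    0.    ,    0.    ,    1.    ]])}
top {'fx': 527.7177919046657, 'fy': 527.7177919046657, 'cx': 279.0571968208973, 'cy': 199.99915116820836, 'world_from_camera': array([[   0.0006,    0.9895,   -0.1445,  305.8653],
       [  -1.    ,    0.0005,   -0.0006,   -8.9051],
       [  -0.0006,    0.1445,    0.9895, 1551.0935],
       [   0.    ,    0.    ,    0.    ,    1.    ]])}
```

View pics/top0.png

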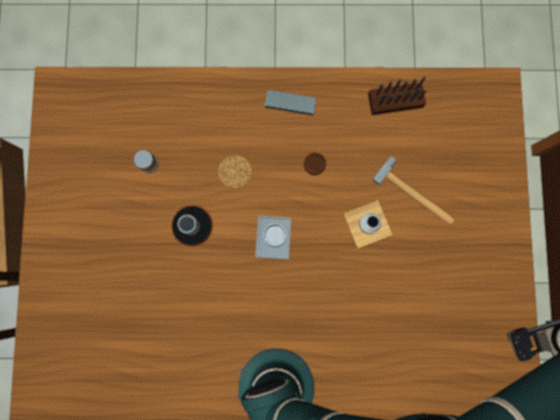

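View pics/side0.png

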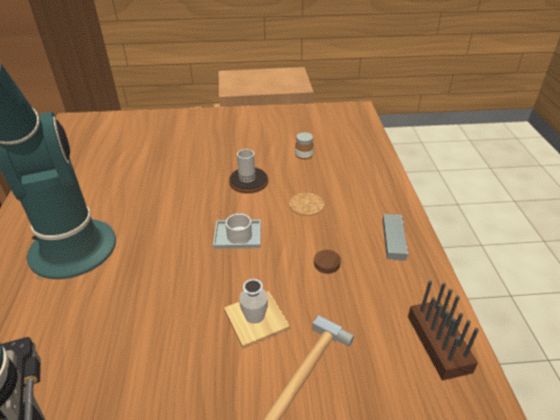

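```bash
cat > h.py <<'E'
import numpy as np,cv2
from rig import *
np.set_printoptions(precision=2,suppress=True)
def proj(d,P):
    P=np.atleast_2d(P).astype(float);T=np.linalg.inv(d['world_from_camera']);c=P@T[:3,:3].T+T[:3,3]
    return np.c_[d['cx']+d['fx']*c[:,0]/-c[:,2], d['cy']-d['fy']*c[:,1]/-c[:,2]]
def back(d,u,v,z):
    W=np.array(d['world_from_camera']);r=W[:3,:3]@np.array([(u-d['cx'])/d['fx'],-(v-d['cy'])/d['fy'],-1]);o=W[:3,3]
    return o+r*(z-o[2])/r[2]
def circ(x,y,z,r,n=72):
    t=np.linspace(0,2*np.pi,n);return np.c_[x+r*np.cos(t),y+r*np.sin(t),0*t+z]
def box(x,y,z,a,b,yaw):
    c,s=np.cos(np.radians(yaw)),np.sin(np.radians(yaw));k=np.array([[-a,-b],[a,-b],[a,b],[-a,b],[-a,-b]])/2
    return np.c_[k@np.array([[c,s],[-s,c]])+[x,y],np.full(5,z)]
def crop(d,u0,v0,w,hh,s,curves=[],name='x'):
    im=cv2.resize(d['img'][v0:v0+hh,u0:u0+w,::-1],None,fx=s,fy=s,interpolation=cv2.INTER_CUBIC)
    for c,col in curves:
        p=((proj(d,c)-[u0,v0]+.5)*s*8).astype(int)
        cv2.polylines(im,[p.reshape(-1,1,2)],False,col,1,cv2.LINE_AA,3)
    cv2.imwrite(f'pics/{name}.png',im)
E
python3 - <<'E'
from h import *
d=get_image('top');s=get_image('side')
for n,u,v,z in [('block',191,225,18),('cork',235,171,4),('plinth',315,163,20),('board',368,224,14),('tray',274,238,14),('cup',275,236,54),('jar',144,159,70)]:
    print(n,back(d,u,v,z))
crop(d,130,140,270,125,2.9,name='t1')
crop(s,205,125,160,225,2.6,name='s1')
E
```

```text
block [455.95 248.82  18.  ]
cork [619.27 123.74   4.  ]
plinth [ 640.28 -114.33   20.  ]
board [ 459.54 -268.02   14.  ]
tray [418.46   6.75  14.  ]
cup [421.21   3.52  54.  ]
jar [640.86 379.64  70.  ]
```

View pics/t1.png

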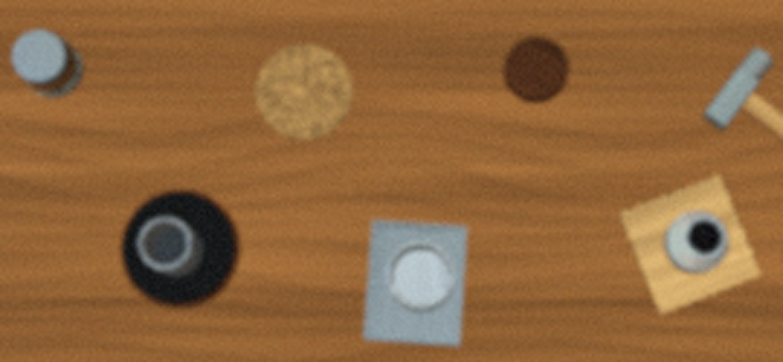

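View pics/s1.png

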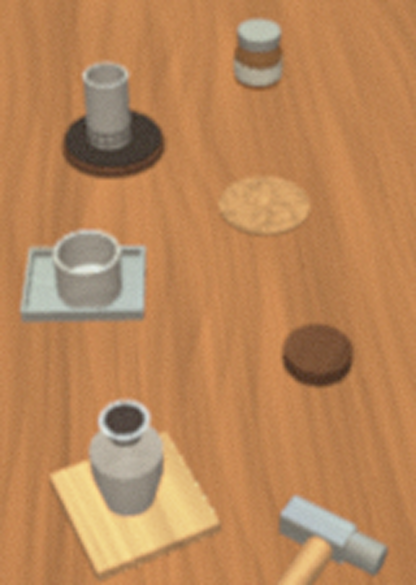

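```bash
cat >> h.py <<'E'
from scipy.ndimage import map_coordinates
from scipy.optimize import minimize
def grads(d):
    g=cv2.GaussianBlur(d['img'].astype(np.float32),(0,0),.8);G=0
    for k in range(3):
        G=np.maximum(G,np.hypot(cv2.Sobel(g[:,:,k],-1,1,0),cv2.Sobel(g[:,:,k],-1,0,1)))
    return np.minimum(G,150)
def dens(c):
    return np.concatenate([np.linspace(a,b,8,endpoint=False) for a,b in zip(c[:-1],c[1:])]) if len(c)<10 else c
def fit(views,curves,x0,rad=12):
    """curves(x)->list of 3D polylines; views list of (d,G)"""
    def f(x):
        return -sum(map_coordinates(G,proj(d,dens(c))[:,::-1].T,order=1).mean() for d,G in views for c in curves(x))
    best=None
    n=len(x0)
    rng=np.random.default_rng(0)
    cand=[np.array(x0,float)+np.r_[rng.uniform(-rad,rad,2),rng.uniform(-12,12,n-2)] for _ in range(400)]
    cand.sort(key=f)
    for c in cand[:6]:
        r=minimize(f,c,method='Nelder-Mead',options=dict(initial_simplex=[c]+[c+3*e for e in np.eye(n)],xatol=.05,fatol=.01))
        if best is None or r.fun<best.fun:best=r
    return best.x,-best.fun
E
cat > m0.py <<'E'
from h import *
d=get_image('top');s=get_image('side')
T=(d,grads(d));S=(s,grads(s))
J={'block':([455,248],lambda x:[circ(*x[:2],18,60)]),
'cork':([619,124],lambda x:[circ(*x[:2],4,50)]),
'plinth':([640,-114],lambda x:[circ(*x[:2],20,33)]),
'board':([459,-268,20],lambda x:[box(*x[:2],14,110,110,x[2])]),
'tray':([418,7,0],lambda x:[box(*x[:2],14,120,96,x[2])]),
'cup':([420,4],lambda x:[circ(*x[:2],54,33)]),
'beaker':([452,255],lambda x:[circ(*x[:2],103,25)]),
'vase':([460,-268],lambda x:[circ(*x[:2],110,20)])}
R={}
for n,(x0,c) in J.items():
    a=[fit(v,c,x0) for v in([T],[S],[T,S])]
    print(n,*[f'{x} {q:.0f} |' for x,q in a]);R[n]=a[2][0]
    J[n]=c
cv=[(q,(0,255,0)) for n in J for q in J[n](R[n])]
crop(d,130,140,270,125,2.9,cv,name='t2');crop(s,205,125,160,225,2.6,cv,name='s2')
E
python3 m0.py
```

```text
block [455.12 246.83] 150 | [458.87 231.48] 132 | [457.1  246.82] 259 |
cork [619.24 125.8 ] 74 | [621.66 126.55] 81 | [620.46 126.31] 153 |
plinth [ 638.6  -112.35] 143 | [ 643.03 -114.17] 124 | [ 640.63 -113.41] 251 |
board [ 460.34 -266.56   21.08] 137 | [ 462.45 -266.88   22.09] 130 | [ 461.84 -266.6    21.62] 262 |
tray [421.94  10.03  -4.91] 150 | [423.08   6.94  -4.09] 135 | [422.94   8.99  -3.85] 283 |
cup [423.07  -5.77] 83 | [433.42   5.37] 134 | [428.88   2.8 ] 190 |
beaker [452.05 247.14] 131 | [453.7  241.19] 124 | [454.22 241.53] 249 |
vase [ 459.35 -265.79] 143 | [ 459.49 -260.92] 147 | [ 459.38 -266.32] 282 |
```

```bash
python3 -c "
import cv2,numpy as np
a=cv2.imread('pics/t2.png');b=cv2.imread('pics/s2.png')
print(a.shape,b.shape)"
```

```text
(362, 783, 3) (585, 416, 3)
```

View pics/t2.png

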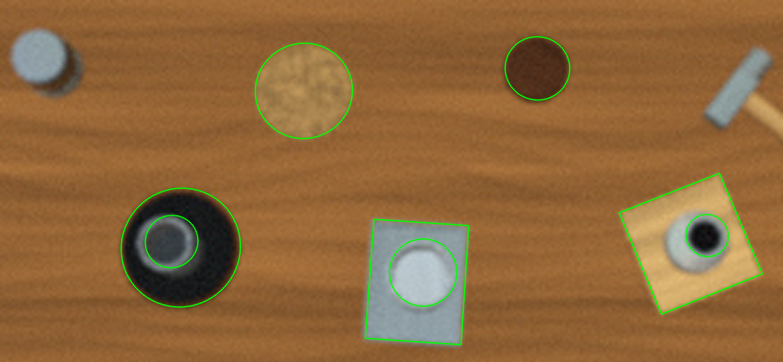

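View pics/s2.png

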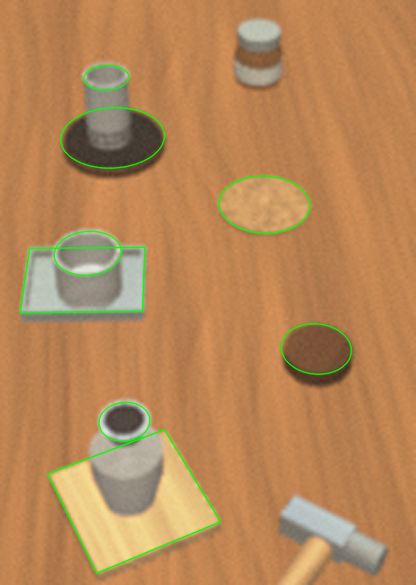

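```bash
cat >> h.py <<'E'
def hull(d,x,y,zs):
    P=np.concatenate([proj(d,circ(x,y,z,r)) for z,r in zs]).astype(np.float32)
    h=cv2.convexHull(P)[:,0];h=np.r_[h,h[:1]]
    L=np.r_[0,np.cumsum(np.linalg.norm(np.diff(h,axis=0),axis=1))];t=np.linspace(0,L[-1],100)
    return np.c_[np.interp(t,L,h[:,0]),np.interp(t,L,h[:,1])]
def fith(views,parts,x0,rad=10):
    f=lambda x:-sum(map_coordinates(G,hull(d,*x,p)[:,::-1].T,order=1).mean() for d,G in views for p in parts)
    g=[(x,y) for x in np.arange(-rad,rad+1,2)+x0[0] for y in np.arange(-rad,rad+1,2)+x0[1]];g.sort(key=f)
    b=min((minimize(f,c,method='Nelder-Mead',options=dict(initial_simplex=np.array([c,np.add(c,[2,0]),np.add(c,[0,2])]),xatol=.05,fatol=.01)) for c in g[:5]),key=lambda r:r.fun)
    return b.x,-b.fun
def over(d,u0,v0,w,hh,s,px,name):
    im=cv2.resize(d['img'][v0:v0+hh,u0:u0+w,::-1],None,fx=s,fy=s,interpolation=cv2.INTER_CUBIC)
    for p in px: cv2.polylines(im,[((p-[u0,v0]+.5)*s*8).astype(int).reshape(-1,1,2)],False,(0,255,0),1,cv2.LINE_AA,3)
    cv2.imwrite(f'pics/{name}.png',im)
def parts(n,z0):
    return {'cup':[[(z0,33),(z0+50,33)]],'beaker':[[(z0,25),(z0+85,25)]],'vase':[[(z0+36,30),(z0+60,30)],[(z0+96,20)]],'plinth':[[(z0,33),(z0+20,33)]],
     'block':[[(0,60),(18,60)]],'cork':[[(0,50),(4,50)]]}[n]
def meas(L,tag):
    d=get_image('top');s=get_image('side');T=(d,grads(d));S=(s,grads(s));R={}
    pt=[];ps=[]
    for n,x0,z0 in L:
        p=parts(n,z0);a=[fith(v,p,x0) for v in([T],[S],[T,S])]
        print(n,*[f'{x} {q:.0f} |' for x,q in a]);x=a[2][0];R[n]=x
        pt+=[hull(d,*x,q) for q in p];ps+=[hull(s,*x,q) for q in p]
    over(d,130,140,270,125,2.9,pt,'t'+tag);over(s,205,125,160,225,2.6,ps,'s'+tag)
    return R
E
python3 - <<'E'
from h import *
meas([('cup',[423,5],4),('beaker',[454,247],18),('vase',[459,-266],14),('plinth',[640,-113],0),('block',[456,247],0),('cork',[620,126],0)],'3')
E
```

```text
cup [422.78  -5.62] 82 | [428.65   4.26] 127 | [427.66  -4.35] 195 |
beaker [453.79 250.49] 132 | [453.78 246.23] 136 | [453.66 249.81] 265 |
vase [ 457.97 -265.29] 279 | [ 459.31 -261.04] 248 | [ 458.7  -266.21] 521 |
plinth [ 639.89 -113.3 ] 143 | [ 642.79 -113.99] 146 | [ 641.82 -113.82] 285 |
block [456.05 247.84] 149 | [458.14 246.65] 131 | [457.28 247.42] 278 |
cork [619.58 125.49] 74 | [622.02 130.28] 73 | [620.2  126.71] 139 |
```

View pics/t3.png

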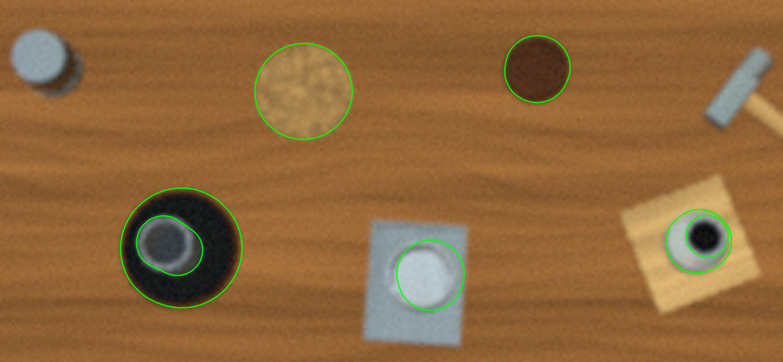

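View pics/s3.png

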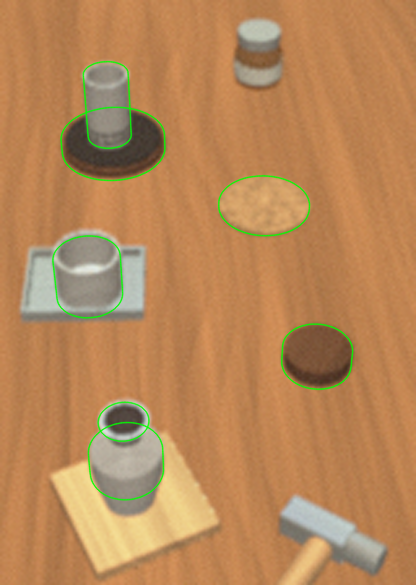

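Emit:
servo_tool([
  [100, 0, 0, 0, 0, 0, -7],
  [100, 0, 0, 0, 0, 0, -7],
  [100, 0, 0, 0, 0, 0, -7],
  [100, 0, 0, 0, 0, 0, -7],
  [100, 0, 0, 0, 0, 0, -7],
  [100, 0, 0, 0, 0, 0, -7],
  [100, 0, 0, 0, 0, 0, -7],
  [100, 0, 0, 0, 0, 0, -7],
], newtons=20)

```text
clock: 1.07
position: [178.4, -624.8, 222.5]
tool_rot: [[0.288, 0.958, -0.001], [0.958, -0.288, -0.0], [-0.0, -0.001, -1.0]]
force: [-0.8, -0.5, 0.8]
gripper_width: 1.001
```

Emit:
servo_tool([
  [100, 0, 0, 0, 0, 0, -6],
  [100, 0, 0, 0, 0, 0, -6],
  [100, 0, 0, 0, 0, 0, -6],
  [100, 0, 0, 0, 0, 0, 0],
  [100, 0, 0, 0, 0, 0, 0],
])

```text
clock: 1.48
position: [177.8, -624.9, 222.4]
tool_rot: [[-0.039, 0.999, -0.001], [0.999, 0.039, 0.0], [0.0, -0.001, -1.0]]
force: [-0.3, -0.6, -0.2]
gripper_width: 1.0
```

Emit:
servo_tool([
  [100, 0, 0, 0, 0, 0, 2.2],
  [100, 0.04, 0.031, 0, 0, 0, 0],
  [100, 0.04, 0.031, 0, 0, 0, 0],
  [100, 0.04, 0.031, 0, 0, 0, 0],
  [100, 0.04, 0.031, 0, 0, 0, 0],
  [100, 0.04, 0.031, 0, 0, 0, 0],
  [100, 0.04, 0.031, 0, 0, 0, 0],
  [100, 0.04, 0.031, 0, 0, 0, 0],
])

```text
clock: 2.15
position: [360.8, -395.6, 220.3]
tool_rot: [[0.05, 0.999, -0.004], [0.999, -0.05, -0.006], [-0.006, -0.004, -1.0]]
force: [-0.1, -0.2, 0.5]
gripper_width: 0.998
```

Emit:
servo_tool([
  [100, 0.02, 0.02, 0, 0, 0, 0],
  [100, 0, 0, 0, 0, 0, 0],
])

```text
clock: 2.32
position: [388.8, -367.6, 221.2]
tool_rot: [[0.043, 0.999, -0.0], [0.999, -0.043, -0.004], [-0.004, 0.0, -1.0]]
force: [0.4, 0.0, 0.2]
gripper_width: 0.999
```

Emit:
servo_tool([
  [100, 0.035, 0.025, 0, 0, 0, -1.2],
  [100, 0.035, 0.025, 0, 0, 0, -1.2],
  [100, 0.03, 0.02, 0, 0, 0, 0],
  [100, 0, 0, 0, 0, 0, 0],
  [100, 0, 0, 0, 0, 0, 0],
])

```text
clock: 2.73
position: [458.8, -273.7, 221.4]
tool_rot: [[0.013, 1.0, 0.001], [1.0, -0.013, -0.007], [-0.007, 0.001, -1.0]]
force: [0.4, -0.6, -0.5]
gripper_width: 1.0
```

Emit:
servo_tool([
  [100, 0.008, 0, 0, 0, 0.4, -0.7],
  [100, 0, 0, 0.03, 0, 0, 0],
  [100, 0, 0, 0.03, 0, 0, 0],
  [100, 0, 0, 0.03, 0, 0, 0],
  [100, 0, 0, 0.03, 0, 0, 0],
  [100, 0, 0, 0, 0, 0, 0],
  [100, 0, 0, 0, 0, 0, 0],
])

```text
clock: 3.32
position: [456.8, -273.1, 100.0]
tool_rot: [[0.017, 1.0, 0.004], [1.0, -0.017, -0.004], [-0.004, 0.005, -1.0]]
force: [0.3, -0.2, 0.7]
gripper_width: 1.0
```

```bash
python3 - <<'E'
from h import *
d=get_image('top');s=get_image('side')
over(d,310,170,120,100,3.3,[],'a1');over(s,180,200,160,160,2.5,[],'b1')
a=cv2.imread('pics/a1.png');b=cv2.imread('pics/b1.png');h=max(a.shape[0],b.shape[0])
cv2.imwrite('pics/c1.png',np.hstack([np.pad(i,((0,h-i.shape[0]),(0,0),(0,0))) for i in (a,b)]))
E
```

```text
(no output)
```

View pics/c1.png

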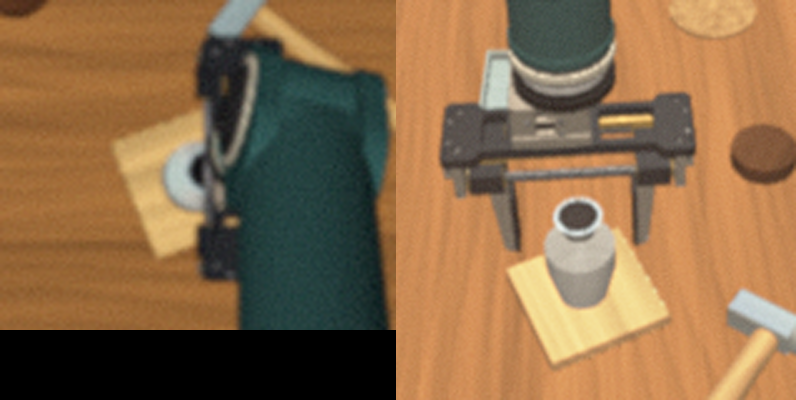

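Emit:
servo_tool([
  [100, 0.006, 0.001, 0, 0, 0, -1],
  [100, 0.004, 0.001, 0, 0, 0, 0],
  [100, 0, 0, 0, 0, 0, 0],
])

```text
clock: 3.67
position: [461.7, -264.5, 105.6]
tool_rot: [[-0.0, 1.0, 0.012], [1.0, 0.0, -0.01], [-0.01, 0.012, -1.0]]
force: [-0.4, 0.2, 0.2]
gripper_width: 1.0
```

Emit:
servo_tool([
  [100, 0, -0.002, 0.02, 0.5, 0.5, 0],
  [100, 0, -0.001, 0.02, 0, 0, 0],
  [100, 0, 0, 0.015, 0, 0, 0],
  [100, 0, 0, 0, 0, 0, 0],
  [100, 0, 0, 0, 0, 0, 0],
])

```text
clock: 4.08
position: [464.4, -265.9, 55.8]
tool_rot: [[-0.003, 1.0, 0.015], [1.0, 0.003, -0.008], [-0.008, 0.015, -1.0]]
force: [1.0, 0.0, 0.3]
gripper_width: 0.999
```

Emit:
servo_tool([
  [100, 0, -0.004, 0.004, 1, 0.5, 0],
  [100, 0, -0.002, 0, 0, 0, 0],
  [100, 0, 0, 0, 0, 0, 0],
])

```text
clock: 4.33
position: [459.7, -266.3, 54.3]
tool_rot: [[-0.003, 1.0, -0.001], [1.0, 0.003, -0.001], [-0.001, -0.001, -1.0]]
force: [-0.6, 0.2, 0.2]
gripper_width: 1.001
```

```bash
python3 - <<'E'
from h import *
for i in range(3):
  o=get_obs();print(o['clock'],o['position'],o['tool_rot'][:,2],o['qpos'],o['joint_vel']);get_image('top')
E
```

```text
4.3333 [ 459.71 -266.34   54.34] [-0. -0. -1.] [ 44.25  31.62 -22.22 113.82  18.87  38.06  10.19] [ 0.16 -0.14 -0.04 -1.03 -0.22  0.73  0.3 ]
4.3833 [ 459.99 -266.5    54.43] [-0. -0. -1.] [ 44.25  31.62 -22.22 113.79  18.88  38.05  10.18] [ 0.05  0.04  0.12  0.01  0.13 -0.48 -0.24]
4.4333 [ 459.98 -266.43   54.31] [-0. -0. -1.] [ 44.24  31.63 -22.21 113.8   18.88  38.03  10.17] [-0.1   0.25  0.02  0.12  0.12 -0.21 -0.04]
```

Emit:
servo_tool([
  [0, 0, 0, 0.001, 0, 0, 0],
  [0, 0, 0, 0, 0, 0, 0],
  [0, 0, 0, 0, 0, 0, 0],
  [0, 0, 0, 0, 0, 0, 0],
  [0, 0, 0, 0, 0, 0, 0],
  [0, 0, 0, 0, 0, 0, 0],
  [0, 0, 0, 0, 0, 0, 0],
  [0, 0, 0, 0, 0, 0, 0],
], newtons=20)

```text
clock: 5.15
position: [459.7, -266.5, 53.8]
tool_rot: [[-0.003, 1.0, -0.001], [1.0, 0.003, -0.001], [-0.001, -0.001, -1.0]]
force: [-0.6, 0.6, 0.3]
gripper_width: 0.649
```

Emit:
servo_tool([
  [0, 0, 0, -0.015, 0, 0, 0],
  [0, 0, 0, -0.025, 0, 0, 0],
  [0, 0, 0, -0.025, 0, 0, 0],
  [0, 0.01, 0.005, -0.015, 0, 0, 0],
  [0, 0.025, 0.01, 0, 0, 0, 0],
  [0, 0.03, 0.012, 0, 0, 0, 0],
  [0, 0.03, 0.012, 0, 0, 0, 0],
  [0, 0.03, 0.012, 0, 0, 0, 0],
])

```text
clock: 5.82
position: [506.0, -145.7, 132.8]
tool_rot: [[0.015, 1.0, -0.01], [1.0, -0.015, -0.001], [-0.001, -0.01, -1.0]]
force: [-0.4, 0.1, -2.5]
gripper_width: 0.649
```

Emit:
servo_tool([
  [0, 0.03, 0.012, 0, 0, 0, 0],
  [0, 0.03, 0.012, 0, 0, 0, 0],
  [0, 0.03, 0.012, 0, 0, 0, 0],
  [0, 0.03, 0.012, 0, 0, 0, 0],
  [0, 0.03, 0.012, 0, 0, 0, 0],
  [0, 0.03, 0.012, 0, 0, 0, 0],
  [0, 0.025, 0.012, 0, 0, 0, 0],
  [0, 0.01, 0.005, 0, 0, 0, 0],
])

```text
clock: 6.48
position: [597.7, 83.8, 127.2]
tool_rot: [[0.011, 1.0, -0.017], [1.0, -0.011, 0.003], [0.002, -0.017, -1.0]]
force: [-0.1, -0.1, -2.1]
gripper_width: 0.649
```

Emit:
servo_tool([
  [0, 0.02, 0.01, 0, -1, 0, 0],
  [0, 0.015, 0.008, 0, 0, 0, -0.5],
  [0, 0.006, 0.002, 0, 0, 0, 0],
  [0, 0, 0, 0, 0, 0, 0],
  [0, 0, 0, 0, 0, 0, 0],
])

```text
clock: 6.9
position: [616.2, 127.7, 123.1]
tool_rot: [[-0.002, 1.0, -0.006], [1.0, 0.002, 0.001], [0.001, -0.006, -1.0]]
force: [-0.7, -0.0, -3.1]
gripper_width: 0.65
```

Emit:
servo_tool([
  [0, 0, 0.003, 0.02, -0.4, 0, 0],
  [0, 0, 0.001, 0.02, 0, 0, 0],
  [0, 0, 0, 0.02, 0, 0, 0],
  [0, 0, 0, 0.008, 0, 0, 0],
  [0, 0, 0, 0, 0, 0, 0],
])

```text
clock: 7.32
position: [619.7, 118.0, 53.4]
tool_rot: [[0.007, 1.0, 0.001], [1.0, -0.007, -0.004], [-0.004, 0.001, -1.0]]
force: [-0.8, -0.2, -3.2]
gripper_width: 0.649
```

Emit:
servo_tool([
  [0, 0.007, 0, 0.003, 0, 0.3, -0.4],
  [0, 0.002, 0, 0.003, 0, 0, 0],
  [0, 0, 0, 0.002, 0, 0, 0],
  [0, 0, 0, 0, 0, 0, 0],
])

```text
clock: 7.65
position: [620.7, 125.3, 46.9]
tool_rot: [[0.003, 1.0, 0.003], [1.0, -0.003, 0.001], [0.001, 0.003, -1.0]]
force: [-0.0, -0.1, -2.9]
gripper_width: 0.65
```

Emit:
servo_tool([
  [0, 0, 0, 0.002, 0, 0, 0],
  [0, 0, 0, 0.002, 0, 0, 0],
  [0, 0, 0, 0, 0, 0, 0],
])

```text
clock: 7.9
position: [621.9, 125.9, 44.5]
tool_rot: [[0.003, 1.0, 0.006], [1.0, -0.003, 0.001], [0.001, 0.006, -1.0]]
force: [-0.3, -0.3, -3.4]
gripper_width: 0.649
```

Emit:
servo_tool([
  [0, 0, 0, 0.002, 0.3, 0, 0],
  [0, 0, 0, 0.001, 0, 0, 0],
  [100, 0, 0, 0, 0, 0, 0],
  [100, 0, 0, 0, 0, 0, 0],
  [100, 0, 0, 0, 0, 0, 0],
  [100, 0, 0, 0, 0, 0, 0],
  [100, 0, 0, 0, 0, 0, 0],
])

```text
clock: 8.48
position: [624.8, 127.1, 46.0]
tool_rot: [[0.003, 1.0, 0.006], [1.0, -0.003, 0.002], [0.002, 0.006, -1.0]]
force: [-0.1, 0.5, -0.4]
gripper_width: 0.987
```

Emit:
servo_tool([
  [100, 0, 0, -0.02, 0, 0, 0],
  [100, 0, 0, -0.03, 0, 0, 0],
  [100, 0, 0, -0.03, 0, 0, 0],
  [100, 0, 0, -0.03, 0, 0, 0],
  [100, 0, 0, 0, 0, 0, 0],
])

```text
clock: 8.9
position: [622.6, 126.9, 157.4]
tool_rot: [[0.002, 1.0, -0.0], [1.0, -0.002, 0.002], [0.002, -0.0, -1.0]]
force: [0.5, 0.4, -0.2]
gripper_width: 1.002
```

Emit:
servo_tool([
  [100, -0.03, 0.002, 0, 0, 0, 0],
  [100, -0.035, 0.002, 0, 0, 0, 0],
  [100, -0.035, 0.002, 0, 0, 0, 0],
  [100, -0.035, 0.002, 0, 0, 0, 0],
  [100, -0.035, 0.002, 0, 0, 0, 0],
  [100, -0.03, 0.002, 0, 0, 0, 0],
  [100, -0.02, 0.002, 0, 0, 0, 0],
  [100, -0.005, 0, 0, 0, 0, 0],
])

```text
clock: 9.57
position: [639.2, -102.3, 158.4]
tool_rot: [[-0.008, 1.0, 0.007], [1.0, 0.008, 0.005], [0.005, 0.007, -1.0]]
force: [1.1, -1.2, 0.1]
gripper_width: 1.005
```

```bash
python3 - <<'E'
from h import *
meas([('vase',[621,126],4),('beaker',[454,249],18),('plinth',[640,-113],0)],'4')
o=get_obs();print(o['position'],o['tool_rot'])
E
```

```text
vase [625.29 131.98] 282 | [625.81 124.75] 222 | [626.65 128.31] 497 |
beaker [453.67 250.12] 134 | [453.78 246.37] 139 | [453.55 249.23] 270 |
plinth [ 624.65 -111.93] 86 | [ 642.87 -114.01] 147 | [ 642.65 -113.72] 206 |
[638.92 -98.76 158.45] [[-0.01  1.    0.01]
 [ 1.    0.01  0.01]
 [ 0.01  0.01 -1.  ]]
```

View pics/s4.png

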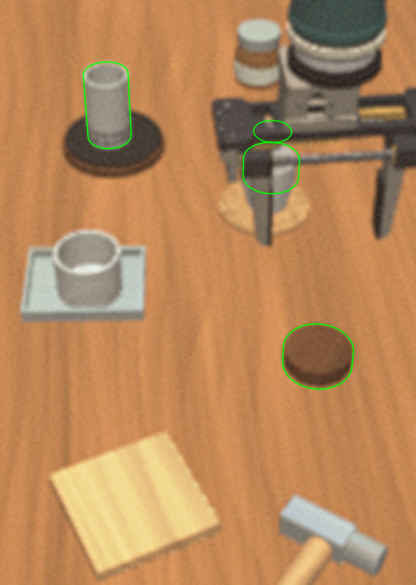

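Emit:
servo_tool([
  [100, -0.01, 0.003, 0.01, 0.4, -0.3, -0.4],
  [100, -0.006, 0, 0.025, 0, 0, 0],
  [100, 0, 0, 0.025, 0, 0, 0],
  [100, 0, 0, 0.025, 0, 0, 0],
  [100, 0, 0, 0.025, 0, 0, 0],
  [100, 0, 0, 0.01, 0, 0, 0],
  [100, 0, 0, 0, 0, 0, 0],
])

```text
clock: 10.25
position: [645.6, -99.7, 32.7]
tool_rot: [[-0.039, 0.999, 0.003], [0.999, 0.039, 0.006], [0.006, 0.003, -1.0]]
force: [-0.7, -0.3, 1.2]
gripper_width: 1.002
```

Emit:
servo_tool([
  [100, -0.009, -0.003, 0, 0, -0.3, 2],
  [100, -0.004, -0.001, 0, 0, 0, 0.5],
  [100, 0, 0, 0, 0, 0, 0],
])

```text
clock: 10.5
position: [642.7, -110.1, 33.5]
tool_rot: [[0.003, 1.0, 0.004], [1.0, -0.004, 0.002], [0.002, 0.004, -1.0]]
force: [-0.1, 0.7, 0.0]
gripper_width: 1.002
```

Emit:
servo_tool([
  [100, -0.003, -0.001, 0.007, 0, 0, 0],
  [100, -0.001, 0, 0.007, 0, 0, 0],
  [100, 0, 0, 0.004, 0, 0, 0],
  [100, 0, 0, 0, 0, 0, 0],
])

```text
clock: 10.83
position: [644.4, -116.3, 18.3]
tool_rot: [[0.005, 1.0, 0.011], [1.0, -0.005, -0.0], [-0.0, 0.011, -1.0]]
force: [-0.5, 0.1, -0.8]
gripper_width: 1.003
```

Emit:
servo_tool([
  [100, 0.001, -0.002, 0.003, 0.5, 0, 0],
  [100, 0.001, 0, 0.003, 0, 0, 0],
  [100, 0, 0, 0, 0, 0, 0],
])

```text
clock: 11.08
position: [642.4, -114.3, 11.9]
tool_rot: [[0.006, 1.0, 0.002], [1.0, -0.006, -0.0], [-0.0, 0.002, -1.0]]
force: [-0.7, 1.4, 1.0]
gripper_width: 1.0
```

Close on the plinth.

Emit:
servo_tool([
  [0, 0, 0, 0, 0, 0, 0],
  [0, 0, 0, 0, 0, 0, 0],
  [0, 0, 0, 0, 0, 0, 0],
  [0, 0, 0, 0, 0, 0, 0],
  [0, 0, 0, 0, 0, 0, 0],
  [0, 0, 0, 0, 0, 0, 0],
], newtons=25)

```text
clock: 11.58
position: [642.4, -113.6, 11.7]
tool_rot: [[0.005, 1.0, 0.001], [1.0, -0.005, 0.0], [0.0, 0.001, -1.0]]
force: [0.7, -0.7, -1.1]
gripper_width: 0.705
```

Emit:
servo_tool([
  [0, 0, 0, -0.02, 0, 0, 0],
  [0, 0, 0, -0.03, 0, 0, 0],
  [0, 0, 0, -0.03, 0, 0, 0],
  [0, -0.015, -0.018, 0, 0, 0, 0],
  [0, -0.025, -0.03, 0, 0, 0, 0],
  [0, -0.025, -0.03, 0, 0, 0, 0],
  [0, -0.025, -0.03, 0, 0, 0, 0],
  [0, -0.025, -0.03, 0, 0, 0, 0],
])

```text
clock: 12.25
position: [506.8, -222.0, 94.9]
tool_rot: [[-0.012, 1.0, 0.009], [1.0, 0.012, 0.005], [0.005, 0.009, -1.0]]
force: [-0.2, -1.5, -0.1]
gripper_width: 0.709
```

Emit:
servo_tool([
  [0, -0.02, -0.023, 0, 0, 0, 0],
  [0, -0.01, -0.01, 0, 0, 0, 0],
  [0, 0, 0, 0, 0, 0, 0],
  [0, 0, 0, 0, 0, 0, 0],
])

```text
clock: 12.58
position: [464.1, -261.3, 94.6]
tool_rot: [[0.002, 1.0, 0.003], [1.0, -0.002, 0.001], [0.001, 0.003, -1.0]]
force: [-0.1, 0.7, -0.3]
gripper_width: 0.707
```

Emit:
servo_tool([
  [0, -0.005, -0.002, 0.015, 0, 0, 0],
  [0, 0, 0, 0.02, 0, 0, 0],
  [0, 0, 0, 0.015, 0, 0, 0],
  [0, 0, 0, 0, 0, 0, 0],
  [0, 0, 0, 0, 0, 0, 0],
])

```text
clock: 13.0
position: [470.2, -261.7, 45.1]
tool_rot: [[-0.006, 1.0, 0.012], [1.0, 0.006, 0.001], [0.001, 0.012, -1.0]]
force: [-0.2, 0.4, -0.3]
gripper_width: 0.71
```

Emit:
servo_tool([
  [0, -0.004, -0.006, 0.004, 0.6, 0, 0.3],
  [0, -0.002, -0.003, 0.004, 0, 0, 0],
  [0, 0, 0, 0, 0, 0, 0],
])

```text
clock: 13.25
position: [463.8, -266.1, 38.1]
tool_rot: [[-0.005, 1.0, 0.003], [1.0, 0.005, 0.001], [0.001, 0.003, -1.0]]
force: [-0.8, 0.0, -0.9]
gripper_width: 0.706
```

Emit:
servo_tool([
  [0, 0, -0.003, 0.005, 0, 0, 0],
  [0, 0, -0.001, 0.003, 0, 0, 0],
  [0, 0, 0, 0, 0, 0, 0],
])

```text
clock: 13.5
position: [460.1, -266.7, 30.5]
tool_rot: [[-0.004, 1.0, 0.005], [1.0, 0.004, -0.001], [-0.001, 0.005, -1.0]]
force: [-0.2, -0.4, -0.4]
gripper_width: 0.712
```

```bash
cat > pl.py <<'E'
from h import *
import sys
d=get_image('top');s=get_image('side')
over(d,310,170,120,100,3.3,[],'a'+sys.argv[1]);over(s,205,200,160,160,2.5,[],'b'+sys.argv[1])
a=cv2.imread(f'pics/a{sys.argv[1]}.png');b=cv2.imread(f'pics/b{sys.argv[1]}.png');h=400
cv2.imwrite(f'pics/c{sys.argv[1]}.png',np.hstack([np.pad(i,((0,h-i.shape[0]),(0,0),(0,0))) for i in (a,b)]))
E
python3 pl.py 5
```

```text
(no output)
```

View pics/c5.png

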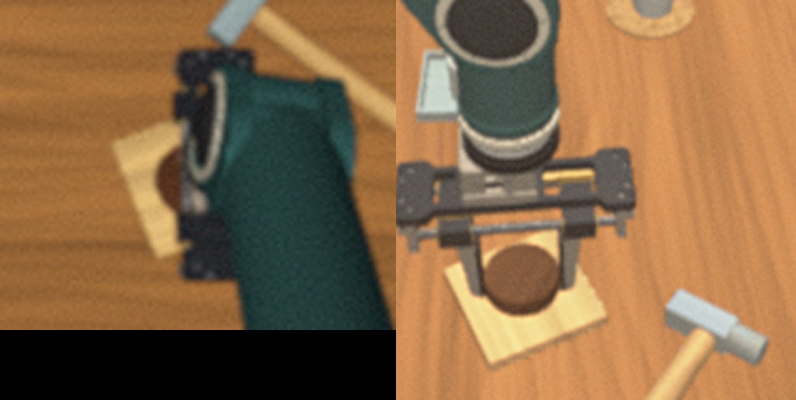

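Emit:
servo_tool([
  [0, 0, 0.001, 0.003, 0, 0, 0],
  [0, 0, 0, 0.003, 0, 0, 0],
  [0, 0, 0, 0, 0, 0, 0],
])

```text
clock: 13.85
position: [462.4, -267.2, 25.5]
tool_rot: [[-0.004, 1.0, 0.007], [1.0, 0.004, -0.002], [-0.002, 0.007, -1.0]]
force: [-0.4, 0.0, -0.1]
gripper_width: 0.707
```

Emit:
servo_tool([
  [0, 0, 0, 0.001, 0.3, 0, 0],
  [0, 0, 0, 0.001, 0, 0, 0],
  [100, 0, 0, 0, 0, 0, 0],
  [100, 0, 0, 0, 0, 0, 0],
  [100, 0, 0, 0, 0, 0, 0],
  [100, 0, 0, 0, 0, 0, 0],
  [100, 0, 0, 0, 0, 0, 0],
])

```text
clock: 14.43
position: [463.2, -267.4, 25.5]
tool_rot: [[-0.004, 1.0, 0.001], [1.0, 0.004, -0.004], [-0.004, 0.001, -1.0]]
force: [-0.5, 0.1, 0.0]
gripper_width: 1.0
```

Emit:
servo_tool([
  [100, 0, 0, -0.015, 0, 0, 0],
  [100, 0, 0, -0.03, 0, 0, 0],
  [100, 0, 0, -0.04, 0, 0, 0],
  [100, 0, 0, -0.04, 0, 0, 0],
  [100, 0, 0, -0.04, 0, 0, 0],
  [100, 0, 0, 0, 0, 0, 0],
])

```text
clock: 14.93
position: [461.3, -265.1, 193.0]
tool_rot: [[-0.006, 1.0, -0.007], [1.0, 0.006, 0.003], [0.003, -0.007, -1.0]]
force: [0.9, -0.4, -0.4]
gripper_width: 1.004
```

Emit:
servo_tool([
  [100, 0.035, 0, 0, 0, 0, 0],
  [100, 0.04, 0, 0, 0, 0, 0],
  [100, 0.04, 0, 0, 0, 0, 0],
  [100, 0.04, 0, 0, 0, 0, 0],
  [100, 0.04, 0, 0, 0, 0, 0],
  [100, 0.04, 0, 0, 0, 0, 0],
  [100, 0.04, 0, 0, 0, 0, 0],
  [100, 0.04, 0, 0, 0, 0, 0],
])

```text
clock: 15.6
position: [464.2, 49.0, 194.7]
tool_rot: [[0.019, 1.0, 0.004], [1.0, -0.019, -0.007], [-0.007, 0.005, -1.0]]
force: [0.6, -0.1, 0.2]
gripper_width: 0.998
```

Emit:
servo_tool([
  [100, 0.04, 0, 0, 0, 0, 0],
  [100, 0.04, 0, 0, 0, 0, 0],
  [100, 0.035, 0, 0, 0, 0, 0],
  [100, 0.03, -0.003, 0, 0, 0, 0],
  [100, 0.015, -0.003, 0, 0, 0, 0],
  [100, 0.005, -0.003, 0, 0, 0, 0],
  [100, 0, 0, 0, 0, 0, 0],
])

```text
clock: 16.18
position: [454.2, 232.4, 192.7]
tool_rot: [[0.005, 1.0, 0.006], [1.0, -0.005, -0.001], [-0.001, 0.006, -1.0]]
force: [0.1, 0.6, 0.1]
gripper_width: 0.999
```

```bash
python3 - <<'E'
from h import *
for k in parts('plinth',14):pass
meas([('vase',[625,126],4),('plinth',[462,-267],14)],'6')
o=get_obs();print(o['clock'],o['position'],o['tool_rot'])
E
```

```text
vase [625.14 131.97] 280 | [625.13 133.8 ] 250 | [625.01 133.05] 527 |
plinth [ 460.87 -266.16] 150 | [ 464.04 -267.51] 150 | [ 462.81 -267.45] 298 |
16.2833 [455.1  230.06 192.64] [[ 0.01  1.    0.01]
 [ 1.   -0.01 -0.  ]
 [-0.    0.01 -1.  ]]
```

View pics/s6.png

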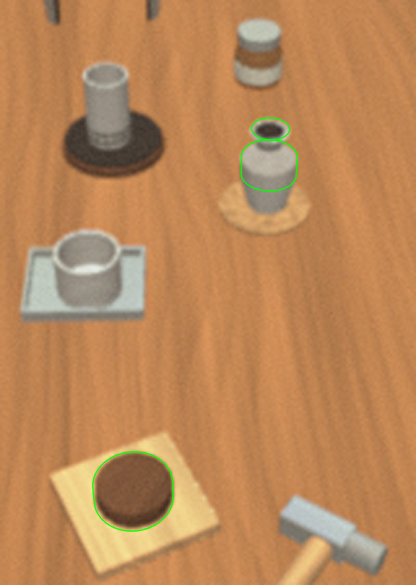

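View pics/t6.png

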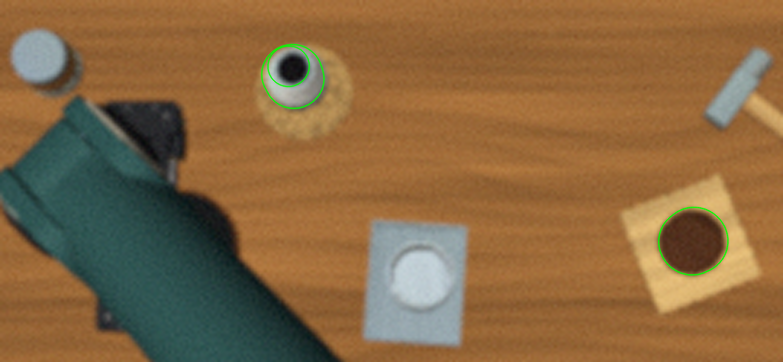

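```bash
python3 - <<'E'
from h import *
import cv2
d=cv2.imread('pics/top0.png')
D=get_image('top');S=get_image('side')
print('rim',back(D,186.9-.5,223.8-.5,103),'cup',back(D,274.2,234.7,54))
d0=dict(D);d0['img']=d[:,:,::-1]
s0=dict(S);s0['img']=cv2.imread('pics/side0.png')[:,:,::-1]
H=[]
for y in (246.5,250):
    H.append(hull(d0,453.7,y,[(18,25),(103,25)]));
over(d0,170,205,45,40,9,[H[0]],'p1');over(d0,170,205,45,40,9,[H[1]],'p2')
over(s0,225,140,50,55,9,[hull(s0,453.7,246.5,[(18,25),(103,25)])],'p3');over(s0,225,140,50,55,9,[hull(s0,453.7,250,[(18,25),(103,25)])],'p4')
f=lambda n:cv2.imread(f'pics/{n}.png')
cv2.imwrite('pics/p12.png',np.hstack([f('p1'),f('p2')])[:, :800]);cv2.imwrite('pics/p34.png',cv2.resize(np.hstack([f('p3'),f('p4')]),(800,440)))
E
```

```text
rim [452.32 247.32 103.  ] cup [424.9   5.8  54. ]
```

View pics/p12.png

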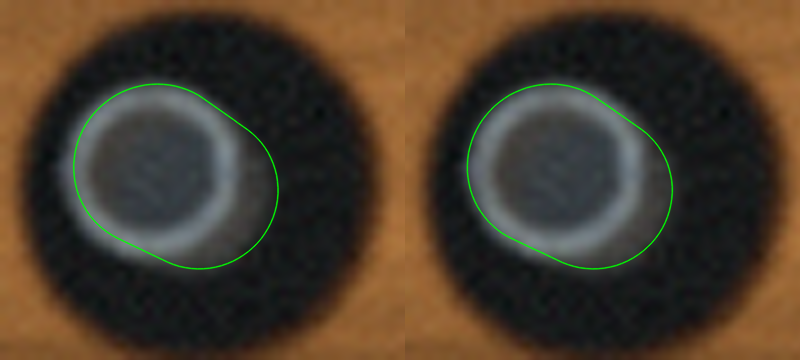

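View pics/p34.png

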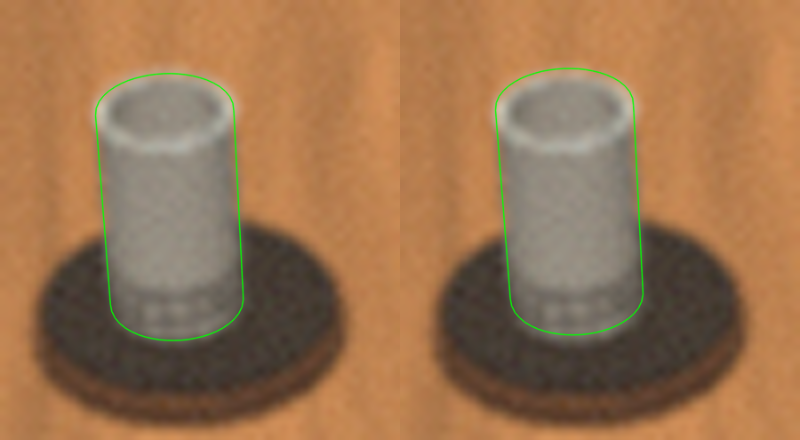

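Emit:
servo_tool([
  [100, 0.012, -0.002, 0, 0.3, 0, 0],
  [100, 0.005, 0, 0.01, 0, 0, 0],
  [100, 0, 0, 0.02, 0, 0, 0],
  [100, 0, 0, 0.02, 0, 0, 0],
  [100, 0, 0, 0.005, 0, 0, 0],
  [100, 0, 0, 0, 0, 0, 0],
])

```text
clock: 16.88
position: [457.2, 243.2, 134.8]
tool_rot: [[0.022, 1.0, 0.004], [1.0, -0.022, -0.003], [-0.003, 0.004, -1.0]]
force: [0.2, -0.0, 0.2]
gripper_width: 1.002
```

Emit:
servo_tool([
  [100, 0.003, -0.003, 0.005, 0.2, 0.2, -1.2],
  [100, 0.001, -0.001, 0.015, 0, 0, 0],
  [100, 0, 0, 0.02, 0, 0, 0],
  [100, 0, 0, 0.015, 0, 0, 0],
  [100, 0, 0, 0.005, 0, 0, 0],
  [100, 0, 0, 0, 0, 0, 0],
])

```text
clock: 17.38
position: [455.3, 249.8, 75.1]
tool_rot: [[-0.004, 1.0, 0.005], [1.0, 0.004, 0.004], [0.004, 0.005, -1.0]]
force: [-0.7, 0.2, -0.2]
gripper_width: 1.002
```

Emit:
servo_tool([
  [100, -0.002, -0.002, 0.005, 0.2, -0.2, 0.2],
  [100, 0, 0, 0.007, 0, 0, 0],
  [100, 0, 0, 0.005, 0, 0, 0],
  [100, 0, 0, 0, 0, 0, 0],
  [100, 0, 0, 0, 0, 0, 0],
])

```text
clock: 17.8
position: [454.9, 248.8, 59.3]
tool_rot: [[-0.0, 1.0, 0.005], [1.0, 0.0, 0.002], [0.002, 0.005, -1.0]]
force: [0.1, 0.4, 0.2]
gripper_width: 0.999
```

Emit:
servo_tool([
  [100, -0.001, -0.001, 0.003, 0.2, 0, 0],
  [0, 0, 0, 0.0, 0, 0, 0],
  [0, 0, 0, 0.0, 0, 0, 0],
  [0, 0, 0, 0, 0, 0, 0],
  [0, 0, 0, 0, 0, 0, 0],
  [0, 0, 0, 0, 0, 0, 0],
  [0, 0, 0, 0, 0, 0, 0],
  [0, 0, 0, 0, 0, 0, 0],
], newtons=20)

```text
clock: 18.47
position: [454.4, 248.1, 57.2]
tool_rot: [[-0.0, 1.0, 0.003], [1.0, 0.0, 0.003], [0.003, 0.003, -1.0]]
force: [-0.6, -0.4, -0.2]
gripper_width: 0.531
```

Emit:
servo_tool([
  [0, 0, 0, 0, 0, 0, 0],
  [0, 0, 0, 0, 0, 0, 0],
])

```text
clock: 18.63
position: [454.5, 248.1, 57.2]
tool_rot: [[-0.0, 1.0, 0.003], [1.0, 0.0, 0.003], [0.003, 0.003, -1.0]]
force: [1.1, 0.1, 0.3]
gripper_width: 0.538
```

Emit:
servo_tool([
  [0, 0, 0, -0.015, 0, 0, 0],
  [0, 0, 0, -0.03, 0, 0, 0],
  [0, 0, 0, -0.035, 0, 0, 0],
  [0, -0.015, 0, -0.015, 0, 0, 0],
  [0, -0.03, 0, 0, 0, 0, 0],
  [0, -0.035, 0, 0, 0, 0, 0],
  [0, -0.035, 0, 0, 0, 0, 0],
  [0, -0.035, 0, 0, 0, 0, 0],
])

```text
clock: 19.3
position: [452.6, 101.6, 154.8]
tool_rot: [[-0.017, 1.0, 0.001], [1.0, 0.017, 0.007], [0.007, 0.002, -1.0]]
force: [1.8, 0.2, -2.0]
gripper_width: 0.535
```

Emit:
servo_tool([
  [0, -0.035, 0, 0, 0, 0, 0],
  [0, -0.035, 0, 0, 0, 0, 0],
  [0, -0.035, 0, 0, 0, 0, 0],
  [0, -0.035, 0, 0, 0, 0, 0],
  [0, -0.035, 0, 0, 0, 0, 0],
  [0, -0.035, 0, 0, 0, 0, 0],
  [0, -0.035, 0, 0, 0, 0, 0],
  [0, -0.035, 0, 0, 0, 0, 0],
])

```text
clock: 19.97
position: [453.3, -192.6, 152.8]
tool_rot: [[-0.019, 1.0, 0.001], [1.0, 0.019, 0.005], [0.005, 0.001, -1.0]]
force: [1.5, 0.3, -1.5]
gripper_width: 0.536
```

Emit:
servo_tool([
  [0, -0.025, 0.003, 0, 0, 0, 0.5],
  [0, -0.018, 0.003, 0, 0, 0, 0.5],
  [0, -0.01, 0.002, 0, 0, 0, 0],
  [0, 0, 0, 0, 0, 0, 0],
  [0, 0, 0, 0, 0, 0, 0],
])

```text
clock: 20.38
position: [458.4, -257.2, 150.7]
tool_rot: [[0.013, 1.0, -0.002], [1.0, -0.013, 0.004], [0.004, -0.002, -1.0]]
force: [0.0, -0.1, -1.1]
gripper_width: 0.538
```

Emit:
servo_tool([
  [0, -0.007, 0.003, 0.005, 0, -0.2, -0.7],
  [0, -0.001, 0.001, 0.015, 0, 0, 0],
  [0, 0, 0, 0.015, 0, 0, 0],
  [0, 0, 0, 0.01, 0, 0, 0],
  [0, 0, 0, 0, 0, 0, 0],
  [0, 0, 0, 0, 0, 0, 0],
])

```text
clock: 20.88
position: [464.4, -258.3, 103.6]
tool_rot: [[-0.016, 1.0, -0.002], [1.0, 0.016, 0.001], [0.001, -0.002, -1.0]]
force: [0.2, -0.1, -1.1]
gripper_width: 0.531
```

Emit:
servo_tool([
  [0, -0.006, -0.002, 0.006, 0, 0, 0.9],
  [0, -0.002, 0, 0.006, 0, 0, 0],
  [0, 0, 0, 0.002, 0, 0, 0],
  [0, 0, 0, 0, 0, 0, 0],
])

```text
clock: 21.22
position: [463.5, -266.4, 89.7]
tool_rot: [[-0.001, 1.0, 0.0], [1.0, 0.001, 0.0], [0.0, 0.0, -1.0]]
force: [1.2, 0.4, -1.3]
gripper_width: 0.534
```

```bash
python3 pl.py 7; python3 - <<'E'
from h import *
s=get_image('side');S=(s,grads(s));o=get_obs();print(o['position'])
z=o['position'][2]-39.2
print(fith([S],parts('beaker',z),[463,-266]),fith([S],parts('plinth',14),[463,-267],5))
E
```

```text
[ 463.8  -266.27   90.22]
(array([ 464.68, -268.6 ]), np.float64(132.09083557128906)) (array([ 464.15, -267.27]), np.float64(121.0937728881836))
```

View pics/c7.png

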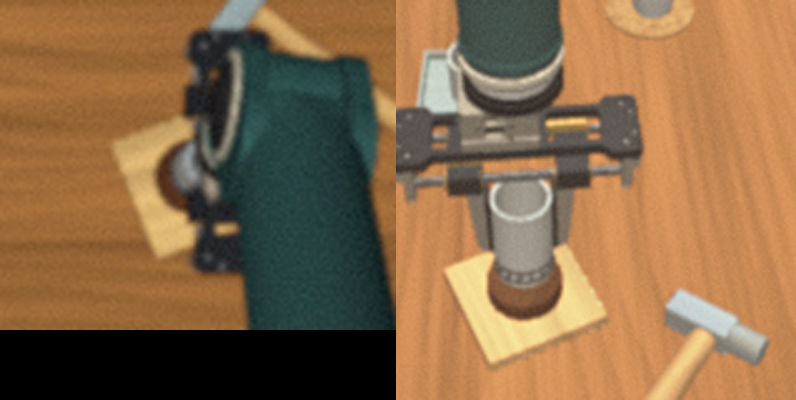

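Emit:
servo_tool([
  [0, 0, -0.001, 0.004, 0, 0, 0],
  [0, 0, 0, 0.004, 0, 0, 0],
  [0, 0, 0, 0.004, 0, 0, 0],
  [0, 0, 0, 0, 0, 0, 0],
  [0, 0, 0, 0, 0, 0, 0],
])

```text
clock: 21.78
position: [463.1, -266.5, 77.7]
tool_rot: [[-0.001, 1.0, 0.002], [1.0, 0.001, -0.001], [-0.001, 0.002, -1.0]]
force: [0.4, 0.3, -2.4]
gripper_width: 0.535
```

Emit:
servo_tool([
  [0, 0, 0, 0.002, 0, 0, 0],
  [0, 0, 0, 0.002, 0, 0, 0],
  [0, 0, 0, 0, 0, 0, 0],
  [0, 0, 0, 0, 0, 0, 0],
])

```text
clock: 22.12
position: [463.3, -266.4, 73.2]
tool_rot: [[-0.001, 1.0, 0.002], [1.0, 0.001, -0.001], [-0.001, 0.002, -1.0]]
force: [-0.2, -0.3, -1.2]
gripper_width: 0.535
```

Emit:
servo_tool([
  [0, 0, 0, 0.001, 0, 0, 0],
  [0, 0, 0, 0.001, 0, 0, 0],
  [100, 0, 0, 0, 0, 0, 0],
  [100, 0, 0, 0, 0, 0, 0],
  [100, 0, 0, 0, 0, 0, 0],
  [100, 0, 0, 0, 0, 0, 0],
  [100, 0, 0, 0, 0, 0, 0],
  [100, 0, 0, 0, 0, 0, 0],
])

```text
clock: 22.78
position: [464.8, -267.2, 74.6]
tool_rot: [[-0.001, 1.0, 0.004], [1.0, 0.001, -0.004], [-0.004, 0.004, -1.0]]
force: [0.4, -0.5, 0.0]
gripper_width: 0.945
```

Emit:
servo_tool([
  [100, 0, 0, -0.01, 0, 0, 0],
  [100, 0, 0, -0.025, 0, 0, 0],
  [100, 0, 0, -0.035, 0, 0, 0],
  [100, 0, 0, -0.035, 0, 0, 0],
  [100, 0, 0, -0.03, 0, 0, 0],
  [100, 0, 0, 0, 0, 0, 0],
])

```text
clock: 23.28
position: [463.2, -264.8, 215.7]
tool_rot: [[-0.003, 1.0, -0.001], [1.0, 0.003, 0.001], [0.001, -0.0, -1.0]]
force: [-0.7, 0.7, 1.1]
gripper_width: 0.999
```

Emit:
servo_tool([
  [100, 0.03, -0.005, 0, 0, 0, 0],
  [100, 0.035, -0.005, 0, 0, 0, 0],
  [100, 0.035, -0.005, 0, 0, 0, 0],
  [100, 0.035, -0.005, 0, 0, 0, 0],
  [100, 0.035, -0.005, 0, 0, 0, 0],
  [100, 0.035, -0.005, 0, 0, 0, 0],
  [100, 0.03, -0.003, 0, 0, 0, 0],
  [100, 0.015, 0, 0, 0, 0, 0],
])

```text
clock: 23.95
position: [429.2, -11.0, 219.2]
tool_rot: [[0.009, 1.0, 0.008], [1.0, -0.009, -0.007], [-0.007, 0.008, -1.0]]
force: [0.2, -0.2, -0.1]
gripper_width: 0.999
```

```bash
python3 - <<'E'
from h import *
meas([('beaker',[463,-267],34),('plinth',[463,-267],14),('cup',[426,5],4)],'8')
o=get_obs();print(o['clock'],o['position'],o['tool_rot'])
E
```

```text
beaker [ 463.04 -269.02] 143 | [ 464.53 -268.57] 133 | [ 463.71 -268.87] 275 |
plinth [ 463.78 -270.82] 146 | [ 463.97 -266.79] 122 | [ 463.81 -268.67] 263 |
cup [396.72  10.51] 46 | [428.76   4.17] 129 | [428.03  10.3 ] 152 |
24.05 [429.89 -11.43 219.27] [[ 0.01  1.    0.01]
 [ 1.   -0.01 -0.01]
 [-0.01  0.01 -1.  ]]
```

View pics/s8.png

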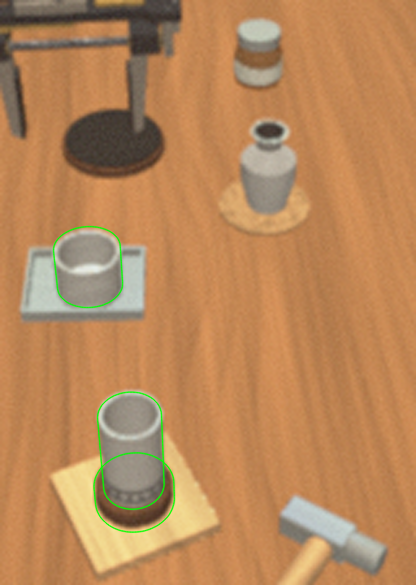

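View pics/t8.png

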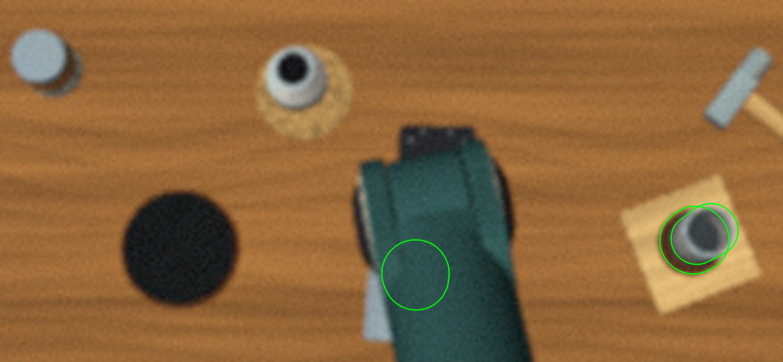

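Emit:
servo_tool([
  [100, 0.012, -0.002, 0.005, 0.4, 0.4, -0.4],
  [100, 0.004, 0, 0.02, 0, 0, 0],
  [100, 0, 0, 0.03, 0, 0, 0],
  [100, 0, 0, 0.03, 0, 0, 0],
  [100, 0, 0, 0.025, 0, 0, 0],
  [100, 0, 0, 0.01, 0, 0, 0],
  [100, 0, 0, 0, 0, 0, 0],
])

```text
clock: 24.63
position: [430.0, 2.2, 94.4]
tool_rot: [[0.007, 1.0, 0.003], [1.0, -0.007, -0.0], [-0.0, 0.003, -1.0]]
force: [-0.2, -0.1, -0.2]
gripper_width: 0.999
```

Emit:
servo_tool([
  [100, 0.002, -0.003, 0.01, 0.2, 0, -0.4],
  [100, 0, 0, 0.02, 0, 0, 0],
  [100, 0, 0, 0.015, 0, 0, 0],
  [100, 0, 0, 0.005, 0, 0, 0],
  [100, 0, 0, 0, 0, 0, 0],
])

```text
clock: 25.05
position: [429.9, 3.4, 44.6]
tool_rot: [[0.002, 1.0, 0.005], [1.0, -0.002, -0.001], [-0.001, 0.005, -1.0]]
force: [-0.4, 0.6, -0.4]
gripper_width: 1.004
```

Emit:
servo_tool([
  [100, 0.001, -0.002, 0.006, 0.3, 0, 0],
  [100, 0, 0, 0.006, 0, 0, 0],
  [100, 0, 0, 0.004, 0, 0, 0],
  [100, 0, 0, 0, 0, 0, 0],
  [100, 0, 0, 0, 0, 0, 0],
])

```text
clock: 25.47
position: [430.4, 4.2, 30.1]
tool_rot: [[0.003, 1.0, 0.005], [1.0, -0.003, -0.001], [-0.001, 0.005, -1.0]]
force: [0.8, -0.3, 0.6]
gripper_width: 1.0
```

```bash
python3 - <<'E'
from h import *
s=get_image('side');over(s,190,150,120,120,5,[],'s9');o=get_obs();print(o['position'])
E
```

```text
[430.34   4.26  30.13]
```

View pics/s9.png

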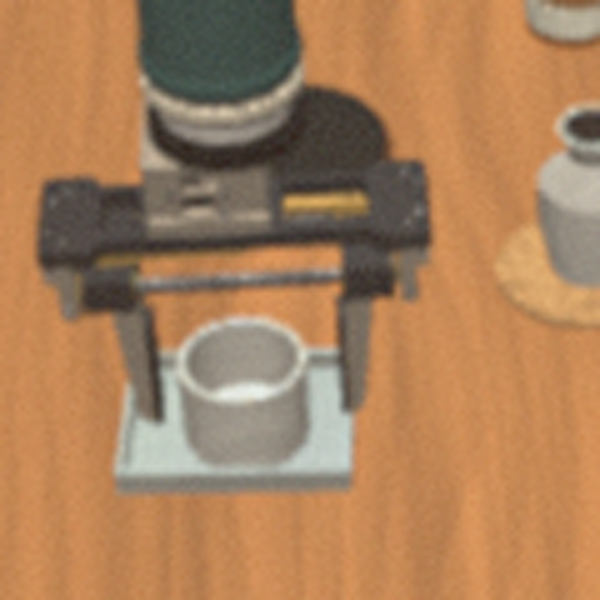

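Emit:
servo_tool([
  [100, 0, -0.003, 0.003, 0.3, 0, 0],
  [0, 0, -0.001, 0, 0, 0, 0],
  [0, 0, 0, 0, 0, 0, 0],
  [0, 0, 0, 0, 0, 0, 0],
  [0, 0, 0, 0, 0, 0, 0],
  [0, 0, 0, 0, 0, 0, 0],
  [0, 0, 0, 0, 0, 0, 0],
  [0, 0, 0, 0, 0, 0, 0],
])

```text
clock: 26.18
position: [426.4, 4.2, 27.5]
tool_rot: [[0.003, 1.0, 0.001], [1.0, -0.003, -0.002], [-0.002, 0.001, -1.0]]
force: [-0.2, 0.7, -0.2]
gripper_width: 0.716
```

Emit:
servo_tool([
  [0, 0, 0, -0.015, 0, 0, 0],
  [0, 0, 0, -0.03, 0, 0, 0],
  [0, 0, 0, -0.025, 0, 0, 0],
  [0, 0.015, 0.003, -0.01, 0, 0, 0],
  [0, 0.03, 0.004, 0, 0, 0, 0],
  [0, 0.035, 0.005, 0, 0, 0, 0],
  [0, 0.035, 0.005, 0, 0, 0, 0],
  [0, 0.035, 0.005, 0, 0, 0, 0],
])

```text
clock: 26.85
position: [447.1, 148.9, 108.2]
tool_rot: [[0.022, 1.0, -0.008], [1.0, -0.022, -0.007], [-0.007, -0.008, -1.0]]
force: [0.9, 0.9, -2.4]
gripper_width: 0.723
```

Emit:
servo_tool([
  [0, 0.03, 0.004, 0, 0, 0, 0],
  [0, 0.025, 0.003, 0, 0, 0, 0],
  [0, 0.015, 0.001, 0, 0, 0, 0],
  [0, 0.005, 0, 0, 0, 0, 0],
  [0, 0, 0, 0, 0, 0, 0],
  [0, 0, 0, 0, 0, 0, 0],
])

```text
clock: 27.35
position: [454.2, 235.0, 106.4]
tool_rot: [[0.012, 1.0, -0.011], [1.0, -0.012, -0.004], [-0.004, -0.011, -1.0]]
force: [0.3, -0.2, -2.7]
gripper_width: 0.719
```

Emit:
servo_tool([
  [0, 0.009, 0.003, 0.005, -0.7, 0.2, -0.7],
  [0, 0.003, 0, 0.015, 0, 0, 0],
  [0, 0, 0, 0.015, 0, 0, 0],
  [0, 0, 0, 0.005, 0, 0, 0],
  [0, 0, 0, 0, 0, 0, 0],
])

```text
clock: 27.77
position: [459.2, 241.4, 63.9]
tool_rot: [[0.005, 1.0, 0.004], [1.0, -0.005, -0.003], [-0.003, 0.005, -1.0]]
force: [0.3, -0.1, -2.7]
gripper_width: 0.717
```

Emit:
servo_tool([
  [0, 0.005, -0.002, 0.005, 0.2, 0.2, -0.3],
  [0, 0.001, 0, 0.005, 0, 0, 0],
  [0, 0, 0, 0.003, 0, 0, 0],
  [0, 0, 0, 0, 0, 0, 0],
])

```text
clock: 28.1
position: [458.0, 246.6, 50.5]
tool_rot: [[0.002, 1.0, 0.002], [1.0, -0.002, 0.0], [0.0, 0.002, -1.0]]
force: [-0.6, -0.6, -2.2]
gripper_width: 0.718
```

Emit:
servo_tool([
  [0, 0, -0.001, 0.003, 0, 0, 0],
  [0, 0, 0, 0.003, 0, 0, 0],
  [0, 0, 0, 0.002, 0, 0, 0],
  [0, 0, 0, 0, 0, 0, 0],
  [0, 0, 0, 0, 0, 0, 0],
])

```text
clock: 28.52
position: [457.5, 246.9, 42.4]
tool_rot: [[0.002, 1.0, 0.004], [1.0, -0.002, 0.001], [0.001, 0.004, -1.0]]
force: [-1.0, 0.4, -1.9]
gripper_width: 0.718
```

Emit:
servo_tool([
  [0, 0, 0, 0.001, 0, 0, 0],
  [0, 0, 0, 0.001, 0, 0, 0],
  [100, 0, 0, 0, 0, 0, 0],
  [100, 0, 0, 0, 0, 0, 0],
  [100, 0, 0, 0, 0, 0, 0],
  [100, 0, 0, 0, 0, 0, 0],
  [100, 0, 0, 0, 0, 0, 0],
])

```text
clock: 29.1
position: [459.2, 248.2, 43.0]
tool_rot: [[0.002, 1.0, 0.008], [1.0, -0.002, 0.002], [0.002, 0.008, -1.0]]
force: [-0.2, 0.3, 0.3]
gripper_width: 0.996
```

Emit:
servo_tool([
  [100, 0, 0, -0.02, 0, 0, 0],
  [100, 0, 0, -0.035, 0, 0, 0],
  [100, 0, 0, -0.04, 0, 0, 0],
  [100, 0, 0, -0.04, 0, 0, 0],
  [100, 0, 0, -0.03, 0, 0, 0],
  [100, 0, 0, 0, 0, 0, 0],
])

```text
clock: 29.6
position: [456.1, 247.8, 212.2]
tool_rot: [[0.0, 1.0, -0.0], [1.0, -0.0, -0.0], [-0.0, -0.0, -1.0]]
force: [0.7, 0.7, 0.6]
gripper_width: 0.999
```

Now the vase at about (625, 132.5): dx +169, dy −115.

Emit:
servo_tool([
  [100, -0.016, 0.025, 0, 0, 0, 0],
  [100, -0.022, 0.033, 0, 0, 0, 0],
  [100, -0.022, 0.033, 0, 0, 0, 0],
  [100, -0.022, 0.033, 0, 0, 0, 0],
  [100, -0.018, 0.026, 0, 0, 0, 0],
  [100, -0.01, 0.015, 0, 0, 0, 0],
  [100, -0.003, 0.004, 0, 0, 0, 0],
  [100, 0, 0, 0, 0, 0, 0],
])

```text
clock: 30.27
position: [631.9, 130.8, 212.0]
tool_rot: [[-0.005, 1.0, 0.005], [1.0, 0.005, -0.002], [-0.002, 0.005, -1.0]]
force: [-0.4, -0.8, -0.2]
gripper_width: 0.999
```

```bash
python3 - <<'E'
from h import *
meas([('cup',[457,247],18)],'10')
o=get_obs();print(o['clock'],o['position'],o['tool_rot'])
E
```

```text
cup [458.51 250.97] 150 | [459.05 249.22] 148 | [459.08 249.8 ] 298 |
30.3667 [630.35 132.43 212.36] [[-0.01  1.    0.  ]
 [ 1.    0.01 -0.  ]
 [-0.    0.   -1.  ]]
```

View pics/s10.png

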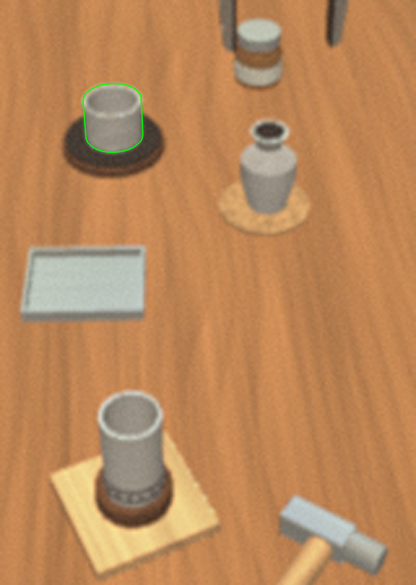

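Emit:
servo_tool([
  [100, 0, -0.004, 0.005, 0.2, 0, 0.4],
  [100, 0, -0.001, 0.025, 0, 0, 0],
  [100, 0, 0, 0.03, 0, 0, 0],
  [100, 0, 0, 0.025, 0, 0, 0],
  [100, 0, 0, 0.01, 0, 0, 0],
  [100, 0, 0, 0, 0, 0, 0],
])

```text
clock: 30.87
position: [617.8, 142.4, 116.8]
tool_rot: [[-0.013, 1.0, 0.003], [1.0, 0.013, 0.001], [0.001, 0.003, -1.0]]
force: [-0.2, -0.4, -0.2]
gripper_width: 1.002
```

Emit:
servo_tool([
  [100, -0.006, 0.005, 0, 0.1, 0, 0.7],
  [100, -0.003, 0.002, 0, 0, 0, 0],
  [100, 0, 0, 0, 0, 0, 0],
])

```text
clock: 31.12
position: [624.7, 135.5, 119.4]
tool_rot: [[-0.004, 1.0, 0.003], [1.0, 0.004, 0.002], [0.002, 0.003, -1.0]]
force: [-0.4, -0.4, -0.0]
gripper_width: 1.002
```

Emit:
servo_tool([
  [100, -0.003, 0.001, 0.008, 0, 0, 0],
  [100, 0, 0, 0.012, 0, 0, 0],
  [100, 0, 0, 0.012, 0, 0, 0],
  [100, 0, 0, 0.006, 0, 0, 0],
  [100, 0, 0, 0, 0, 0, 0],
])

```text
clock: 31.53
position: [628.9, 131.5, 81.3]
tool_rot: [[-0.001, 1.0, 0.009], [1.0, 0.001, 0.003], [0.003, 0.009, -1.0]]
force: [0.6, 0.0, -1.0]
gripper_width: 1.0
```

Emit:
servo_tool([
  [100, 0.001, -0.003, 0.008, 0.5, -0.2, 0],
  [100, 0, 0, 0.012, 0, 0, 0],
  [100, 0, 0, 0.008, 0, 0, 0],
  [100, 0, 0, 0.003, 0, 0, 0],
  [100, 0, 0, 0, 0, 0, 0],
])

```text
clock: 31.95
position: [624.5, 133.0, 45.4]
tool_rot: [[-0.002, 1.0, -0.003], [1.0, 0.002, -0.001], [-0.001, -0.003, -1.0]]
force: [-0.5, 0.2, -0.3]
gripper_width: 0.998
```

Emit:
servo_tool([
  [100, 0, 0.001, 0.001, 0, 0, 0],
  [0, 0, 0, 0, 0, 0, 0],
  [0, 0, 0, 0, 0, 0, 0],
  [0, 0, 0, 0, 0, 0, 0],
  [0, 0, 0, 0, 0, 0, 0],
  [0, 0, 0, 0, 0, 0, 0],
  [0, 0, 0, 0, 0, 0, 0],
  [0, 0, 0, 0, 0, 0, 0],
])

```text
clock: 32.62
position: [625.7, 133.4, 45.1]
tool_rot: [[-0.002, 1.0, -0.003], [1.0, 0.002, -0.001], [-0.001, -0.003, -1.0]]
force: [0.7, 0.7, -1.8]
gripper_width: 0.653
```

Emit:
servo_tool([
  [0, 0, 0, -0.015, 0, 0, 0],
  [0, 0, 0, -0.03, 0, 0, 0],
  [0, 0, 0, -0.025, 0, 0, 0],
  [0, -0.007, -0.015, -0.01, 0, 0, 0],
  [0, -0.016, -0.026, 0, 0, 0, 0],
  [0, -0.019, -0.031, 0, 0, 0, 0],
  [0, -0.019, -0.031, 0, 0, 0, 0],
  [0, -0.019, -0.031, 0, 0, 0, 0],
])

```text
clock: 33.28
position: [492.9, 56.4, 133.6]
tool_rot: [[-0.008, 1.0, 0.004], [1.0, 0.008, 0.004], [0.004, 0.004, -1.0]]
force: [0.6, -1.5, -1.6]
gripper_width: 0.645
```

Emit:
servo_tool([
  [0, -0.017, -0.025, 0, 0, 0, 0],
  [0, -0.01, -0.015, 0, 0, 0, 0],
  [0, -0.003, -0.005, 0, 0, 0, 0],
  [0, 0, 0, 0, 0, 0, 0],
  [0, 0, 0, 0, 0, 0, 0],
])

```text
clock: 33.7
position: [439.8, 19.8, 136.2]
tool_rot: [[-0.004, 1.0, 0.003], [1.0, 0.004, -0.005], [-0.005, 0.003, -1.0]]
force: [0.8, -0.5, -2.7]
gripper_width: 0.647
```

Emit:
servo_tool([
  [0, -0.008, -0.011, 0, 0.2, 0.3, 0],
  [0, -0.003, -0.005, 0.005, 0, 0, 0],
  [0, 0, 0, 0.015, 0, 0, 0],
  [0, 0, 0, 0.02, 0, 0, 0],
  [0, 0, 0, 0.01, 0, 0, 0],
  [0, 0, 0, 0, 0, 0, 0],
])

```text
clock: 34.2
position: [433.1, 13.8, 86.6]
tool_rot: [[-0.008, 1.0, 0.012], [1.0, 0.008, 0.005], [0.005, 0.012, -1.0]]
force: [-0.7, 0.3, -3.0]
gripper_width: 0.65
```

Emit:
servo_tool([
  [0, -0.004, -0.008, 0.003, 0.7, -0.3, 0.4],
  [0, -0.001, -0.002, 0.008, 0, 0, 0],
  [0, 0, 0, 0.008, 0, 0, 0],
  [0, 0, 0, 0, 0, 0, 0],
  [0, 0, 0, 0, 0, 0, 0],
])

```text
clock: 34.62
position: [424.3, 10.3, 66.5]
tool_rot: [[-0.003, 1.0, -0.0], [1.0, 0.003, 0.001], [0.001, -0.0, -1.0]]
force: [0.3, -0.1, -3.4]
gripper_width: 0.648
```

Emit:
servo_tool([
  [0, -0.001, -0.001, 0.005, 0, 0, 0],
  [0, 0, 0, 0.006, 0, 0, 0],
  [0, 0, 0, 0.004, 0, 0, 0],
  [0, 0, 0, 0, 0, 0, 0],
  [0, 0, 0, 0, 0, 0, 0],
])

```text
clock: 35.03
position: [424.2, 9.0, 50.6]
tool_rot: [[-0.002, 1.0, 0.002], [1.0, 0.002, 0.001], [0.001, 0.002, -1.0]]
force: [0.7, -0.6, -3.1]
gripper_width: 0.647
```

```bash
python3 - <<'E'
from h import *
s=get_image('side');o=get_obs();p=o['position'];print(p,o['clock'])
S=(s,grads(s));z=p[2]-41.1
x,_=fith([S],parts('vase',z),p[:2]);print(x)
over(s,190,150,120,120,5,[hull(s,*x,q) for q in parts('vase',z)],'s11')
E
```

```text
[424.16   9.03  50.67] 35.0833
[424.91   8.19]
```

View pics/s11.png

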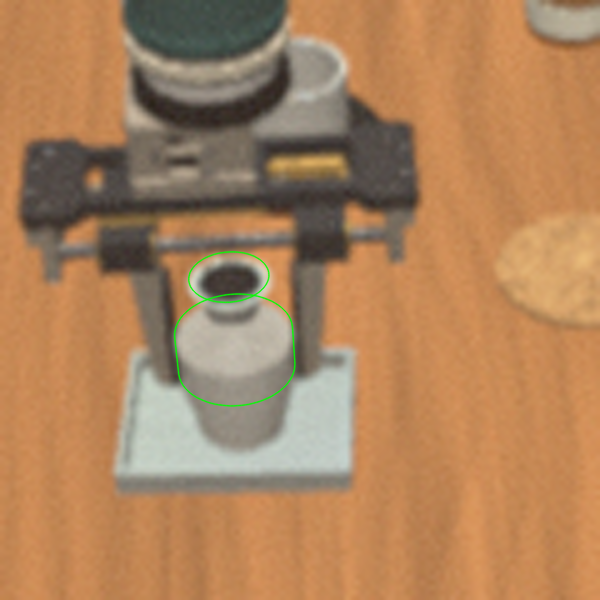

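Emit:
servo_tool([
  [0, 0, 0, 0.003, 0, 0, 0],
  [0, 0, 0, 0.002, 0, 0, 0],
  [0, 0, 0, 0, 0, 0, 0],
  [0, 0, 0, 0, 0, 0, 0],
])

```text
clock: 35.42
position: [424.7, 9.1, 45.5]
tool_rot: [[-0.002, 1.0, 0.003], [1.0, 0.002, 0.0], [0.0, 0.003, -1.0]]
force: [-0.4, 0.1, -2.8]
gripper_width: 0.646
```

Emit:
servo_tool([
  [0, 0, 0, 0.001, 0, 0, 0],
  [0, 0, 0, 0.001, 0, 0, 0],
  [100, 0, 0, 0, 0, 0, 0],
  [100, 0, 0, 0, 0, 0, 0],
  [100, 0, 0, 0, 0, 0, 0],
  [100, 0, 0, 0, 0, 0, 0],
  [100, 0, 0, 0, 0, 0, 0],
  [100, 0, 0, 0, 0, 0, 0],
])

```text
clock: 36.08
position: [426.8, 9.4, 46.2]
tool_rot: [[-0.003, 1.0, 0.007], [1.0, 0.003, -0.002], [-0.002, 0.007, -1.0]]
force: [0.8, -0.5, 0.1]
gripper_width: 0.999
```

Emit:
servo_tool([
  [100, 0, 0, -0.015, 0, 0, 0],
  [100, 0, 0, -0.025, 0, 0, 0],
  [100, 0, 0, -0.03, 0, 0, 0],
  [100, 0, 0, -0.035, 0, 0, 0],
  [100, 0, 0, -0.035, 0, 0, 0],
  [100, 0, 0, -0.03, 0, 0, 0],
  [100, 0, 0, 0, 0, 0, 0],
])

```text
clock: 36.67
position: [423.6, 10.9, 220.9]
tool_rot: [[-0.006, 1.0, -0.002], [1.0, 0.006, 0.001], [0.001, -0.002, -1.0]]
force: [1.2, -0.2, 0.1]
gripper_width: 0.998
```

Emit:
servo_tool([
  [100, 0, 0.035, 0, 0, 0, 0],
  [100, 0, 0.035, 0, 0, 0, 0],
  [100, 0, 0.035, 0, 0, 0, 0],
  [100, 0, 0.035, 0, 0, 0, 0],
  [100, -0.01, 0.03, 0, 0, 0, 0],
  [100, 0, 0, 0, 0, 0, 0],
  [100, 0, 0, 0, 0, 0, 0],
  [100, 0, 0, 0, 0, 0, 0],
])

```text
clock: 37.33
position: [598.5, -1.8, 216.2]
tool_rot: [[-0.001, 1.0, -0.004], [1.0, 0.001, -0.008], [-0.008, -0.004, -1.0]]
force: [-0.2, -0.6, 0.0]
gripper_width: 0.999
```

Emit:
servo_tool([
  [100, 0.035, 0.02, 0, 0, 0, 0],
  [100, 0.035, 0.02, 0, 0, 0, 0],
  [100, 0.035, 0.02, 0, 0, 0, 0],
  [100, 0.035, 0.02, 0, 0, 0, 0],
  [100, 0.03, 0, 0, 0, 0, 0],
  [100, 0, 0, 0, 0, 0, 0],
  [100, 0, 0, 0, 0, 0, 0],
  [100, 0, 0, 0, 0, 0, 0],
])

```text
clock: 38.0
position: [673.0, 169.9, 210.0]
tool_rot: [[0.004, 1.0, -0.013], [1.0, -0.004, -0.015], [-0.015, -0.012, -1.0]]
force: [-0.5, -0.7, -0.2]
gripper_width: 1.004
```

```bash
python3 - <<'E'
from h import *
meas([('vase',[424,9],4),('cup',[457,247],18),('beaker',[463,-267],34),('plinth',[463,-267],14)],'12')
o=get_obs();print(o['clock'],o['position'],o['joint_vel'])
d=get_image('top');T=[(d,grads(d))];print(fit(T,lambda x:[box(*x[:2],14,120,96,x[2])],[422,8,-4]))
E
```

```text
vase [367.9 -17.8] 211 | [425.85   7.63] 246 | [425.32   7.92] 332 |
cup [458.47 250.89] 150 | [458.97 249.11] 148 | [458.97 249.78] 297 |
beaker [ 463.05 -268.83] 144 | [ 464.55 -268.52] 133 | [ 463.76 -268.54] 275 |
plinth [ 463.81 -270.51] 146 | [ 463.98 -266.58] 122 | [ 463.77 -268.64] 264 |
38.1 [673.69 167.86 210.1 ] [ 0.92  0.    0.69 -0.69  0.2  -0.02  0.01]
(array([419.84,  12.32,  -4.04]), np.float64(100.50251770019531))
```

View pics/s12.png

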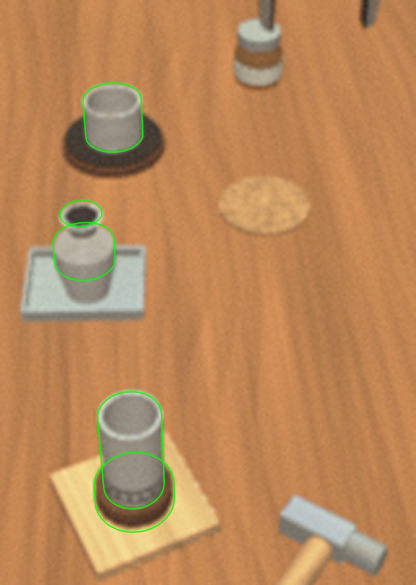

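View pics/t12.png

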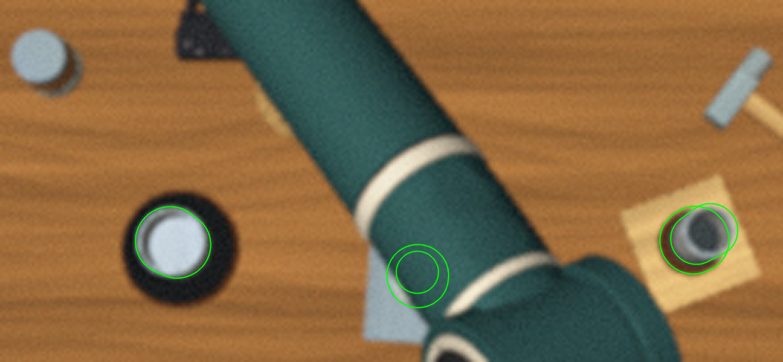

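```bash
python3 -c "
from rig import *
o=get_obs();print(o['clock'],o['force'],o['gripper_width']);print(sign_off())"
```

```text
38.15 [-0.77519318 -0.12493323 -0.76514259] 1.0012855871345403
the job is handed in; nothing more can be done
None
```

The job is done and handed in at 38 s of the 118 s allowed. No verdict came back, so the results below are from my own checks.

I parked the vase on the cork mat and set the plinth in the middle of the board. Then I stood the beaker on the plinth, put the cup on the work block, and moved the vase to the tray.

Last camera checks, taken before hand-in:

| Piece | Distance from target | Limit |
|---|---|---|
| Plinth from board centre | about 1–3 mm | 12 mm |
| Beaker from plinth centre | about 0–2 mm | 8 mm |
| Cup from block centre | about 3 mm | 15 mm |
| Vase from tray centre | about 3 mm (side view only) | 15 mm |

All pieces looked upright. The gripper was open and clear of everything, with the arm nearly at rest. The hammer and wax jar looked unmoved in the pictures, but I did not measure them.

**Readings that failed or disagreed:**
- **Camera offset:** the top and side cameras differed by 1–5 mm. At the start they put the vase 4–5 mm apart in y. I gripped it off-centre because of that, and it came down about 8 mm from the middle of the mat, against a 30 mm limit.
- **Plinth under the beaker:** the beaker partly hides the plinth, and the two views put it about 4 mm apart. The reading before the beaker went on was 1 mm off centre.
- **Top view of the vase in the tray:** the arm blocked this view at the end. The fit for the vase there failed, and a last fit of the tray was off by about 5 mm. I ignored both, so the vase position rests on the side view and the gripper position at release.

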